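# Test the hatch safety switch of an animator's light box

### The arm

A 6-joint arm with a two-finger parallel gripper is mounted at the origin on the work surface. World frame = base frame: x ahead of the robot, y to its left, z up, the work surface at z = 0. Lengths are in m, angles in rad, forces in N, time in s.
With the tool pointing down it reaches from about 0.3 to 0.775 m from the base axis. Payload 14.6 kg.
Tool frame: the origin (TCP) lies on the centre line of the jaws, within the pads' length; the fingertips stand ctrl.tcp_to_tips ahead of it and the grasp point (between the pads) lies 2 mm behind it (ctrl.tcp_to_tips is the distance from the TCP to the fingertips, in m); z points along the fingers, y is the line along which they close (so a half turn about z gives the same grasp; the last joint's range is limited). The gripper opens to 94 mm and grips with 3 to 60 N. Pads are 16 mm wide; open, the fingers measure 119 mm over their backs; the gripper's body (75 mm by 177 mm) begins 78 mm behind the grasp point.
Start: joints at [-0.067, 0.3, 1.521, -0, 1.321, -0.067], TCP at [0.55, -0, 0.222] pointing down, gripper open.
Joint ranges: [-3.03, 3.03], [-0.79, 2.21], [0.23, 2.52], [-1.04, 4.18], [0, 3.07], [-2.55, 2.55]. Speed limits (rad/s): [2.22, 2.22, 2.57, 3.14, 3.14, 3.14].

### API

Orientations are given as [roll, pitch, yaw] about the fixed x, y, z axes, in that order (R = Rz(yaw) Ry(pitch) Rx(roll)).
In Python, from station import telemetry, viewer, hand_in, ctrl gives the robot as it stands.
- The arm moves only by the tool step_arm, never from a script. Its argument "plan" is a list of rows, each an object of numbers: "dx", "dy", "dz": the shift along the tool's x, y, z scaled (see below); "rx", "ry", "rz": the turn, a rotation vector about the tool's x, y, z scaled (see below); "claw": the closure, from 0 (fully open) to 1 (shut). In form: [{"dx": .., "dy": .., "dz": .., "rx": .., "ry": .., "rz": .., "claw": ..}, ...]. A call has 1 to 10 rows; each row shifts and turns the commanded pose from where the row before left it, along the tool's axes as they then stand; what a row does not reach is not made up. The controller multiplies each number of a shift by 0.1 m and each number of a turn by 90 degrees. A row lasts 1/10 s, in which the tool goes at most 50 mm and 8.59 degrees, less where a joint would pass 70% of its speed; a pose out of reach is approached as far as the arm can. A call with a number of a shift or a turn outside -1 to 1 is refused whole. A call with a gripper value outside its range is refused whole. The fingers move at their own pace and stop on an object; "grip_force" is the grip in N (left out, the last holds). Time passes only in rows, so rows that do not move let the fingers close. It gives the time, the measured TCP pose, the force, the opening and the grip force at its end, in the units of the state.
- telemetry.get_obs(): the state, without advancing time (a new reading comes with each control period).
- viewer.camera(name): name is "scene" or "side" or "wrist"; returns a dict with "img" (420x560x3 uint8, red, green, blue), "z_map" (420x560 float32, m along the optical axis (not along the pixel's ray), 0 where there is no reading), "fx", "fy", "cx", "cy" (pixels), "dist" ([k1, k2, p1, p2, k3] as OpenCV has them; the pictures are not rectified), "R" (3x3) and "t" (3): a world point X has camera coordinates R X + t; the wrist camera has in their place "tool_from_camera" (4x4, takes a point from camera to tool coordinates, whose origin is the TCP and whose axes are the flange's). Camera axes: x right, y down, z forward; pixel columns grow to the right and rows downward; lengths in m; the calibration is good to about 2 mm. A picture is of the moment at which its call begins: read the wrist's pose just before it.
- hand_in(): hands the job in; it is judged then, once.
Trained networks look in a picture, given as the dict that the camera call returned (one of the last four; its "shot" number tells which), for a name from the list of things; names that differ only in an ending like _2 or _b are one class to them, and where a whole thing is asked for, a point or a joint stands for the part that bears it (a point fixed in the world has none). Each returns a list of dicts, best first, with "score" (0 to 1); they miss things now and then, are a little off and sometimes report something else, mostly with a low value. They report only what shows in the picture. A call takes as long as a camera call. They do not tell look-alikes from the thing itself.
- viewer.recognise(target, picture): "rect" ([left, top, right, bottom] in pixels, round what is visible of it).
The state is a dict: "time_s": time; "qpos": joint angles; "joint_vel": joint speeds; "tau": joint torques, N m; "ee_pos": TCP position; "eef_rot": TCP orientation; "force": force on the tool from outside, world axes, zero at the start; "moment": the same for the moment, N m; "grip_width": finger opening in m; "grip_force": force on a finger pad.
Only numpy, scipy, OpenCV 4.12 (cv2) and the standard library are available. Lean on these libraries where they do the work, as an engineer would, in place of code of your own. Each camera call takes 0.05 s, during which the arm holds its last target. There are 200 camera calls.

### The job

Before the light box goes back into use, test the safety switch under its hatch: take the yellow-capped glue bottle off the hatch and stand it upright, wholly on the cork coaster, then swing the hatch up past upright by its black knob. With the gripper, press the switch's orange roller down just until it clicks, which is when its lever arm comes level, hold it there for about a second without pushing on towards its end stop, and let it spring back up. Then shut the hatch fully, leaving the pencil cup, ink jar, tape dispenser, eraser, glasses and sticky notes where they are.

Things in the scene. Friction and masses are not known exactly. Their poses are not given: they have to be found in the camera images.
- lightbox: White steel light box, fixed, 260 (x) x 400 (y) x 85 mm high, origin at the centre of its underside. Its +y side is the cream drawing screen with a peg bar; its -y third is an open bay (x -85 to 85, y -190 to -65, floor 12 mm up) under a grey hatch. In the bay: LED driver (x -50 to 80, y -105 to -77, top 73 mm up) and green terminal strip at the outer wall (top 34 mm up).
- switch: The roller lever microswitch in the bay: black body 50 x 18 mm on a bracket, all below the lever. Origin on the bay floor, under the roller's place when the arm is level; axes as the light box's. It sits at varying x along the bay's centre line (light box y = -145 mm), 40 mm from the driver.
- hatch_hinge (a point): Middle of the hatch's hinge line, which runs along the light box's x axis at y = -65 mm, at the rim's height (85 mm). Its axes are the light box's. On the panel's inner side a steel striker tab (110 mm along the hinge, 80 mm from it) stands out 20 mm: shut, it holds the roller down with the lever arm level; open, it juts towards the bay.
- hatch (a joint): Hatch angle in rad: 0 shut, 1.57 upright, 1.9 stop. The grey panel (190 mm along the hinge, 5 mm thick) reaches 134 mm from the hinge towards the light box's -y when shut, and swings up and over to its +y. The hinge has friction (0.32 N m) and the hatch stays where it is left; opening takes about 5 N at the knob.
- hatch_knob (a point): Grip point, mid-head of the hatch's black knob; moves with the hatch. Head: 22 mm across, 20 mm long along the panel's normal. Shut, it lies 112 mm from the hinge towards the light box's -y and 31 mm above the hinge's height (26 mm above the panel's upper face). Gripped with the fingers closing along the hinge line, the knob can turn between the pads as the hatch swings.
- roller (a point): Centre of the switch's orange roller, 12 mm across, 11 mm wide, axis along the light box's y, at the end of a 55 mm lever arm pivoted on its light box -x side. Free, its centre is 70 mm above the desk and its top 9 mm below the bay's rim; it moves down with the lever.
- lever (a joint): Switch lever, rad pressed: 0 free (arm slopes up 0.20 to the roller), clicks at 0.16 (roller down 9 mm), arm level at 0.20 (down 11 mm; as the shut hatch holds it), harmful overtravel from 0.26 (down 14 mm), end stop 0.34. Sprung: about 1.1 N on the roller starts it, 2.8 N at 0.16, 3.3 N at 0.20, 3.9 N at 0.26.
- bottle: White plastic glue bottle with a yellow ribbed cap, standing on the hatch at the start (panel's upper face 90 mm above the desk): round, 44 mm across up to 68 mm, cap 35 mm across from 78 to 110 mm (its top), 120 g give or take a third. Origin at the centre of its underside, z up.
- coaster: Round cork coaster stuck to the desk, 96 mm across, 5 mm thick; origin at the centre of its underside.
- pencil_cup: Blue cup, 76 mm across and 95 mm tall, with pencils that stick out to 180 mm above the desk and lean out to 30 mm from its axis; leave alone. Origin at the centre of its underside.
- ink_jar: Amber ink jar with a black lid, 54 mm across, 62 mm tall; leave alone. Origin at the centre of its underside.
- tape: Grey desk tape dispenser, 120 (x) x 45 x 81 mm tall; leave alone. Origin at the centre of its underside.
- eraser: White eraser in a blue sleeve, 22 x 46 (y) x 12 mm, lying on the light box's rim in front (-x) of the hatch; leave alone. Origin at the centre of its underside.
- glasses: Folded spectacles standing on the drawing screen, about 27 x 135 (y) x 40 mm tall; leave alone. Origin at the underside, in the middle.
- notes: Yellow sticky-note pad, 32 x 46 (y) x 12 mm, lying on the light box's rim behind (+x) the hatch; leave alone. Origin at the centre of its underside.
Not all that is in view belongs to the job. What is shaped like the bottle but purple is not meant. Several things have the shape of the coaster; the one meant has the colours described above.

How it is judged:
On the way, in this order (a step that is already met when the one before it is completed fails the run):
1. the glue bottle stands released and upright, wholly on the coaster (horizontal distance between bottle and coaster below 0.026 m and angle between bottle's own z axis and vertical below 0.1 rad and z of bottle in the frame of coaster below 0.012 m and contact force between bottle and the arm below 0.05 N and linear speed of bottle below 0.03 m/s), for 0.2 s.
2. the hatch stands open, upright or beyond, and the switch lever has come up (value of joint hatch above 1.4 rad and value of joint lever below 0.05 rad), for 0.2 s.
3. with the hatch open, the lever is held clicked without overtravel (value of joint hatch above 1.4 rad and value of joint lever between 0.16 and 0.26 rad), for 0.5 s.
4. with the hatch open, the lever is let spring back up (value of joint hatch above 1.2 rad and value of joint lever below 0.04 rad), for 0.2 s.
At the end, for the whole second after the job is handed in: Hatch shut (within 0.03 rad), holding the lever clicked (0.16 to 0.26 rad); bottle at rest on the coaster, upright within 0.1 rad, axis within 26 mm of its centre; cup, jar, tape, eraser, glasses and notes within 20 mm of their starts (all of step 1 and value of joint hatch below 0.03 rad and value of joint lever between 0.16 and 0.26 rad and distance of each of pencil_cup, ink_jar, tape, eraser, glasses, notes from where it was at the start of the episode below 0.02 m); the robot touches nothing.
It fails at once if the switch lever is pressed into overtravel (beyond 0.26 rad) (value of joint lever above 0.26 rad).
It fails at once if the glue bottle is tipped over or dropped (angle between bottle's own z axis and vertical above 0.7 rad or height (world z) of bottle below -0.05 m).
It fails at once if a bystander (cup, jar, tape, eraser, glasses, notes) is pushed more than 30 mm or tipped (distance of any of pencil_cup, ink_jar, tape, eraser, glasses, notes from where it was at the start of the episode above 0.03 m or angle between any of pencil_cup, ink_jar, tape, eraser, glasses, notes's own z axis and vertical above 0.5 rad).
It also fails if it takes over 72 s, if anything falls off the work surface, if the arm or the gripper's body presses on something with over 40 N, if the wrist force passes 120 N, or if a joint passes its speed limit or range.

## Working session

There is one attempt and no reset: what is moved stays moved. The work goes in short steps, Python scripts to look and compute and a tool call to move; the robot and the scene stay as the last step left them, time stands still between calls to the robot, and variables do not carry over. Pictures are saved under pics/ and viewed, at most 10 in all, crops included, and the job is handed in when it is done.

Besides the shell and the picture viewer there is one more tool, called after "Request:" as a command line: name --argument value ..., lists and objects as JSON in quotes. step_arm: Moves the arm, as the interface text tells. Shifts and turns lie within -1 to 1; 1 stands for 0.1 m of shift or 90 degrees of turn. Its arguments: {"type":"object","properties":{"plan":{"type":"array"},"grip_force":{"type":"number"}},"required":["plan"]}

```bash
mkdir -p pics
cat > h.py <<'E'
import numpy as np,cv2,pickle
from station import telemetry,viewer,hand_in,ctrl
def cloud(p,o=None):
    z=p["z_map"];h,w=z.shape
    K=np.array([[p["fx"],0,p["cx"]],[0,p["fy"],p["cy"]],[0,0,1.]])
    uv=np.stack(np.meshgrid(np.arange(w),np.arange(h)),-1).reshape(-1,1,2).astype(np.float64)
    n=cv2.undistortPoints(uv,K,np.array(p["dist"],float)).reshape(h,w,2)
    c=np.dstack([n*z[...,None],z])
    if "R" in p: X=(c-np.array(p["t"]))@np.array(p["R"])
    else:
        from scipy.spatial.transform import Rotation as Ro
        T=np.array(p["tool_from_camera"]);X=(c@T[:3,:3].T+T[:3,3])@Ro.from_euler('xyz',o["eef_rot"]).as_matrix().T+np.array(o["ee_pos"])
    X[z<=0]=np.nan
    return X
def save(p,n,crop=None,s=1):
    im=p["img"][...,::-1]
    if crop: im=im[crop[1]:crop[3],crop[0]:crop[2]]
    cv2.imwrite("pics/"+n,cv2.resize(im,None,fx=s,fy=s,interpolation=cv2.INTER_CUBIC))
E
python3 - <<'E'
from h import *
o=telemetry.get_obs();print(o["time_s"],o["ee_pos"],o["eef_rot"],o["force"],ctrl.tcp_to_tips)
ims=[]
for n in["scene","side"]:
    p=viewer.camera(n);X=cloud(p);pickle.dump(p,open(n+".pkl","wb"));save(p,n+"0.png",s=1.4);print(n)
    for t in["lightbox","hatch_hinge","hatch","hatch_knob","bottle","coaster","pencil_cup","ink_jar","tape","eraser","glasses","notes","switch"]:
        try:r=viewer.recognise(t,p)
        except Exception as e: print(t,e);continue
        for d in r[:4]:
            l,a,rr,b=[int(v) for v in d["rect"]];cx,cy=(l+rr)//2,(a+b)//2
            print(t,round(d["score"],2),[l,a,rr,b],np.round(X[cy,cx],3))
E
```

```text
0.0 [5.49750656e-01 2.54313276e-05 2.21867926e-01] [-3.14040688e+00 -6.16368698e-05  1.57082356e+00] [ 1.10535172 -0.02445817 -0.43406653] 0.017
scene
lightbox 0.93 [262, 170, 497, 319] [0.6   0.139 0.087]
hatch_hinge 0.87 [261, 172, 496, 318] [0.601 0.138 0.085]
hatch 0.92 [263, 182, 344, 274] [0.549 0.006 0.09 ]
hatch 0.59 [69, 243, 139, 313] [ 0.575 -0.383  0.032]
hatch_knob 0.65 [266, 179, 346, 272] [0.543 0.013 0.09 ]
bottle 0.71 [317, 161, 331, 212] [0.636 0.005 0.34 ]
bottle 0.64 [251, 133, 271, 184] [ 0.352 -0.053  0.072]
bottle 0.58 [264, 178, 342, 274] [0.544 0.007 0.09 ]
bottle 0.51 [318, 126, 339, 162] [0.348 0.094 0.091]
coaster 0.92 [190, 147, 225, 182] [ 0.296 -0.178  0.005]
coaster 0.62 [169, 205, 212, 243] [ 0.458 -0.221  0.005]
pencil_cup 0.65 [71, 241, 136, 311] [ 0.588 -0.37   0.067]
ink_jar 0.63 [292, 270, 323, 288] [ 0.655 -0.005  0.098]
ink_jar 0.62 [175, 259, 205, 291] [ 0.604 -0.212  0.062]
tape 0.84 [97, 204, 150, 256] [ 0.47  -0.355  0.03 ]
glasses 0.84 [385, 218, 455, 239] [0.576 0.226 0.085]
notes 0.87 [291, 270, 322, 287] [ 0.652 -0.006  0.097]
notes 0.7
[... 393 characters left out ...]
362, 211, 390, 259] [ 0.338 -0.033  0.086]
bottle 0.55 [347, 277, 378, 332] [0.34  0.117 0.075]
bottle 0.27 [184, 277, 225, 346] [0.589 0.213 0.087]
coaster 0.68 [313, 173, 353, 206] [ 0.451 -0.217  0.002]
coaster 0.63 [376, 199, 418, 233] [ 0.295 -0.176  0.002]
coaster 0.4 [184, 277, 221, 346] [0.59  0.218 0.094]
pencil_cup 0.51 [274, 81, 302, 152] [0.509 0.013 0.355]
pencil_cup 0.19 [208, 189, 328, 273] [0.538 0.02  0.089]
ink_jar 0.9 [266, 152, 289, 183] [ 0.583 -0.194  0.056]
tape 0.68 [315, 122, 367, 166] [ 0.46  -0.348  0.034]
eraser 0.72 [303, 255, 319, 277] [0.44  0.079 0.094]
glasses 0.76 [185, 277, 222, 342] [0.59  0.214 0.093]
notes 0.56 [207, 197, 233, 219] [ 0.644 -0.004  0.095]
```

View pics/scene0.png

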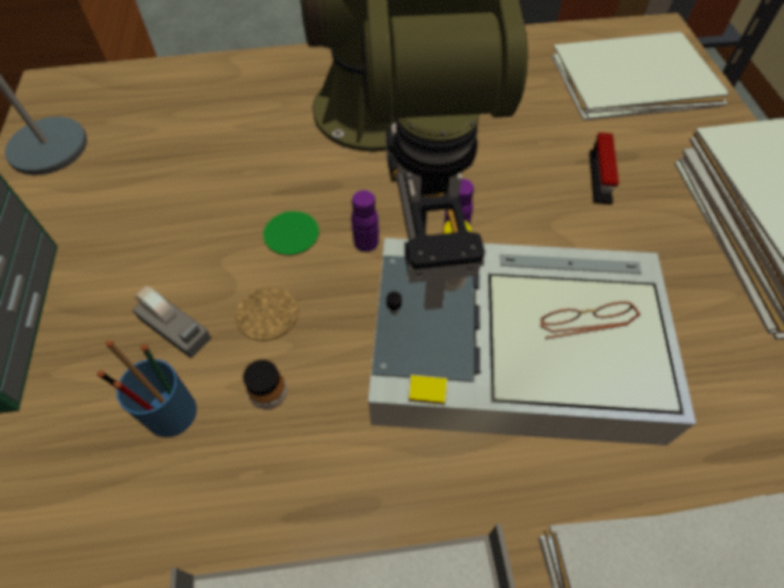

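View pics/side0.png

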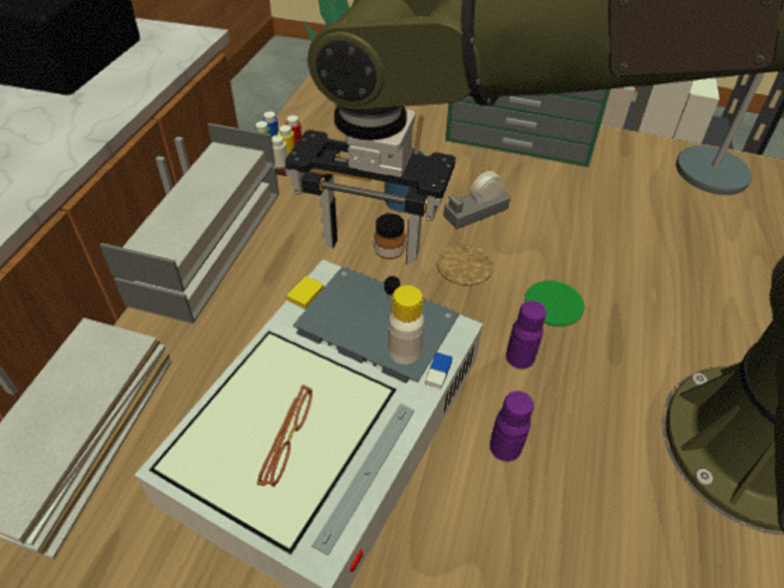

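The scene view shows the cork coaster at (190,224) and a green one at (207,165). The side view shows the yellow-capped white bottle on the hatch at (290,230), with purple look-alikes at (376,236) and (362,305). The cork disc and the yellow-capped bottle match the description. The next step is to measure and confirm them in a crop.

Run:
```python
from h import *
S=pickle.load(open("scene.pkl","rb"));D=pickle.load(open("side.pkl","rb"))
XS,XD=cloud(S),cloud(D)
def hsv(p): return cv2.cvtColor(p["img"],cv2.COLOR_RGB2HSV).astype(int)
def m(X,lo,hi): return (X>np.array(lo)).all(-1)&(X<np.array(hi)).all(-1)
# box rim from scene
k=m(XS,[.35,-.12,.078],[.8,.5,.094]).astype(np.uint8)
k=cv2.morphologyEx(k,cv2.MORPH_OPEN,np.ones((3,3)))
P=XS[k>0][:,:2].astype(np.float32);r=cv2.minAreaRect(P*1000);print("box",r,np.round(cv2.boxPoints(r)),np.median(XS[k>0][:,2]))
for n,p,X in(("S",S,XS),("D",D,XD)):
    h=hsv(p)
    # cork coaster: height
    k=m(X,[.38,-.30,.002],[.53,-.14,.012])
    pts=X[k][:,:2];(c,rad)=cv2.minEnclosingCircle((pts*1000).astype(np.float32));print(n,"cork",np.round(c,1),rad,len(pts),np.median(pts,0))
    # bottle cap
    k=(h[...,0]>20)&(h[...,0]<34)&(h[...,1]>170)&m(X,[.4,-.05,.15],[.62,.15,.22])
    if k.sum()>5:
        q=X[k];print(n,"cap",k.sum(),np.round([q.min(0),q.max(0),q.mean(0)],4))
        t=q[q[:,2]>.196];print(" top",len(t),t.min(0),t.max(0),t.mean(0))
    k=m(X,[.4,-.05,.1],[.62,.15,.155])
    if n=="D":
        q=X[k];print("body",len(q),q.min(0),q.max(0))
        from scipy.optimize import least_squares
        q=q[(abs(q[:,0]-.486)<.04)&(abs(q[:,1]-.06)<.05)&(q[:,2]>.105)]
        f=least_squares(lambda v:np.hypot(q[:,0]-v[0],q[:,1]-v[1])-.022,[.49,.06],loss="soft_l1",f_scale=.001);print("body axis",f.x,np.median(abs(f.fun)),len(q))
    # knob: dark, above panel
    k=(h[...,2]<60)&m(X,[.45,-.1,.095],[.65,.05,.135])
    q=X[k];print(n,"knob",len(q),np.round([q.min(0),q.max(0),np.median(q,0)],4))
save(D,"cropD.png",(200,150,420,270),3)
```

```text
box ((542.4437866210938, 123.71598052978516), (445.1932067871094, 302.77410888671875), 78.0569839477539) [[ 348.  -63.]
 [ 644. -125.]
 [ 737.  310.]
 [ 440.  373.]] 0.08669159564060154
S cork [ 456.  -220.8] 105.85745239257812 1529 [ 0.45654413 -0.22050971]
S cap 54 [[0.4751 0.034  0.1931]
 [0.4935 0.0701 0.2026]
 [0.4844 0.0468 0.1998]]
 top 50 [0.4750784  0.0339789  0.19619041] [0.49352125 0.06740671 0.20256083] [0.48436906 0.04632038 0.20018782]
S knob 132 [[ 0.5224 -0.0434  0.0963]
 [ 0.5413 -0.0241  0.13  ]
 [ 0.5351 -0.0343  0.125 ]]
D cork [ 436.1 -222.7] 81.3799057006836 828 [ 0.45387508 -0.21601042]
D cap 468 [[0.4697 0.0381 0.1701]
 [0.5062 0.0734 0.202 ]
 [0.4863 0.0613 0.1926]]
 top 259 [0.47101902 0.03810095 0.19613931] [0.50445319 0.07278697 0.20198315] [0.48773918 0.05638466 0.19885611]
body 606 [ 0.46586302 -0.03958448  0.10009669] [0.54070582 0.07851925 0.15498791]
body axis [0.48809363 0.05450622] 0.0004550177726458035 447
D knob 108 [[ 0.5201 -0.0392  0.1077]
 [ 0.5407 -0.0192  0.127 ]
 [ 0.5306 -0.0248  0.124 ]]
```

View pics/cropD.png

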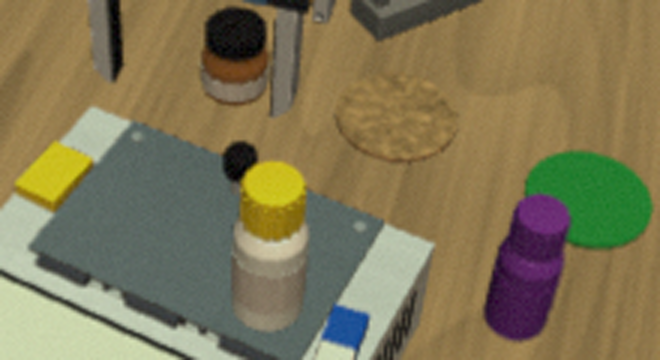

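The crop shows the white bottle with a yellow cap (side px 290,230) and the cork coaster (332,190). The purple bottle and green disc are the look-alikes. I'll refine the box yaw and the coaster.

Run:
```python
from h import *
S=pickle.load(open("scene.pkl","rb"));D=pickle.load(open("side.pkl","rb"))
XS,XD=cloud(S),cloud(D)
def m(X,lo,hi): return (X>np.array(lo)).all(-1)&(X<np.array(hi)).all(-1)
def big(k):
    n,l,s,c=cv2.connectedComponentsWithStats(k.astype(np.uint8));i=1+np.argmax(s[1:,4]);return l==i
for n,p,X in(("S",S,XS),("D",D,XD)):
    k=m(X,[.37,-.15,.08],[.8,.5,.1]);k=cv2.morphologyEx(k.astype(np.uint8),cv2.MORPH_OPEN,np.ones((3,3)));k=big(k)
    r=cv2.minAreaRect((X[k][:,:2]*1000).astype(np.float32));print(n,"box",r,np.round(cv2.boxPoints(r)).tolist())
    h=cv2.cvtColor(p["img"],cv2.COLOR_RGB2HSV).astype(int)
    # hatch: z~.09, bluish grey
    k=m(X,[.42,-.1,.084],[.68,.14,.096])&(h[...,0]>85)&(h[...,0]<115)&(h[...,2]<140)&(h[...,1]>25)
    k=big(cv2.morphologyEx(k.astype(np.uint8),cv2.MORPH_OPEN,np.ones((3,3))))
    r=cv2.minAreaRect((X[k][:,:2]*1000).astype(np.float32));print(n,"hatch",r,np.round(cv2.boxPoints(r)).tolist())
    g=m(X,[.39,-.29,-.01],[.53,-.15,.02]);im=h
    print(" cork vs wood hsv",h[g&(np.hypot(X[...,0]-.456,X[...,1]+.22)<.03)].mean(0),h[g&(np.hypot(X[...,0]-.456,X[...,1]+.22)>.065)].mean(0))
    zz=X[...,2];z0=np.median(zz[g&(np.hypot(X[...,0]-.456,X[...,1]+.22)>.06)]);k=big(cv2.medianBlur((g&(zz>z0+.0027)&(zz<.014)).astype(np.uint8),5))
    q=X[k][:,:2];r=cv2.minAreaRect((q*1000).astype(np.float32));print(n,"cork",r,q.mean(0),z0,len(q))
```

```text
S box ((565.9181518554688, 140.35568237304688), (402.9186096191406, 263.72845458984375), 78.0569839477539) [[395.0, -29.0], [653.0, -84.0], [737.0, 310.0], [479.0, 365.0]]
S hatch ((562.548828125, 10.852096557617188), (112.60972595214844, 138.3614959716797), 77.81263732910156) [[483.0, -30.0], [618.0, -59.0], [642.0, 51.0], [507.0, 80.0]]
 cork vs wood hsv [ 18.4351145  138.07061069 134.22137405] [ 18.27396098 126.81170483 135.62849873]
S cork ((454.3819580078125, -220.35166931152344), (93.00457763671875, 93.48027038574219), 48.09868621826172) [nan nan] 0.0001781690796266395 1292
D box ((567.2369384765625, 142.06057739257812), (401.9078369140625, 262.57177734375), 78.26912689208984) [[398.0, -28.0], [655.0, -81.0], [737.0, 312.0], [480.0, 366.0]]Traceback (most recent call last):
  File "<stdin>", line 13, in <module>
  File "<stdin>", line 6, in big
    return _wrapfunc(a, 'argmax', axis=axis, out=out, **kwds)
    return bound(*args, **kwds)
ValueError: attempt to get argmax of an empty sequence
```

Request:
step_arm --plan '[{"dz": -0.3,"claw": 0},{"dx": 0.27,"dy": -0.31,"claw": 0},{"dx": 0.275,"dy": -0.31,"claw": 0},{"claw": 0},{"claw": 0}]' --grip_force 10

```text
$.plan[0]: bad value
```

Request:
step_arm --plan '[{"dx": 0,"dy": 0,"dz": -0.3,"rx": 0,"ry": 0,"rz": 0,"claw": 0},{"dx": 0.27,"dy": -0.31,"dz": 0,"rx": 0,"ry": 0,"rz": 0,"claw": 0},{"dx": 0.275,"dy": -0.31,"dz": 0,"rx": 0,"ry": 0,"rz": 0,"claw": 0},{"dx": 0,"dy": 0,"dz": 0,"rx": 0,"ry": 0,"rz": 0,"claw": 0},{"dx": 0,"dy": 0,"dz": 0,"rx": 0,"ry": 0,"rz": 0,"claw": 0}]' --grip_force 10

```text
time_s: 1.9
ee_pos: [0.488, 0.0548, 0.2529]
eef_rot: [3.141, 0.0, 1.572]
force: [0.1, -0.4, -0.0]
grip_width: 0.0942
grip_force: 0.0
```

Request:
step_arm --plan '[{"dx": 0,"dy": 0,"dz": 0.2,"rx": 0,"ry": 0,"rz": 0,"claw": 0},{"dx": 0,"dy": 0,"dz": 0.25,"rx": 0,"ry": 0,"rz": 0,"claw": 0},{"dx": 0,"dy": 0,"dz": 0.25,"rx": 0,"ry": 0,"rz": 0,"claw": 0},{"dx": 0,"dy": 0,"dz": 0.25,"rx": 0,"ry": 0,"rz": 0,"claw": 0},{"dx": 0,"dy": 0,"dz": 0.25,"rx": 0,"ry": 0,"rz": 0,"claw": 0},{"dx": 0,"dy": 0,"dz": 0,"rx": 0,"ry": 0,"rz": 0,"claw": 0},{"dx": 0,"dy": 0,"dz": 0,"rx": 0,"ry": 0,"rz": 0,"claw": 1},{"dx": 0,"dy": 0,"dz": 0,"rx": 0,"ry": 0,"rz": 0,"claw": 1},{"dx": 0,"dy": 0,"dz": 0,"rx": 0,"ry": 0,"rz": 0,"claw": 1},{"dx": 0,"dy": 0,"dz": 0,"rx": 0,"ry": 0,"rz": 0,"claw": 1}]' --grip_force 10

```text
time_s: 2.9
ee_pos: [0.4884, 0.0545, 0.1332]
eef_rot: [3.14, -0.0, 1.571]
force: [-0.4, 0.3, -0.1]
grip_width: 0.0654
grip_force: 0.0
```

Request:
step_arm --plan '[{"dx": 0,"dy": 0,"dz": 0,"rx": 0,"ry": 0,"rz": 0,"claw": 1},{"dx": 0,"dy": 0,"dz": 0,"rx": 0,"ry": 0,"rz": 0,"claw": 1},{"dx": 0,"dy": 0,"dz": 0,"rx": 0,"ry": 0,"rz": 0,"claw": 1}]' --grip_force 10

```text
time_s: 3.2
ee_pos: [0.4881, 0.0545, 0.1326]
eef_rot: [3.141, 0.0, 1.571]
force: [-0.7, 0.1, 1.0]
grip_width: 0.0438
grip_force: 10.0
```

Request:
step_arm --plan '[{"dx": 0,"dy": 0,"dz": -0.1,"rx": 0,"ry": 0,"rz": 0,"claw": 1},{"dx": 0,"dy": 0,"dz": -0.2,"rx": 0,"ry": 0,"rz": 0,"claw": 1},{"dx": 0,"dy": 0,"dz": -0.2,"rx": 0,"ry": 0,"rz": 0,"claw": 1},{"dx": 0,"dy": 0,"dz": -0.15,"rx": 0,"ry": 0,"rz": 0,"claw": 1},{"dx": -0.1,"dy": 0,"dz": 0,"rx": 0,"ry": 0,"rz": 0,"claw": 1},{"dx": -0.2,"dy": 0,"dz": 0,"rx": 0,"ry": 0,"rz": 0,"claw": 1},{"dx": -0.25,"dy": -0.05,"dz": 0,"rx": 0,"ry": 0,"rz": 0,"claw": 1},{"dx": -0.25,"dy": -0.05,"dz": 0,"rx": 0,"ry": 0,"rz": 0,"claw": 1},{"dx": -0.25,"dy": -0.05,"dz": 0,"rx": 0,"ry": 0,"rz": 0,"claw": 1},{"dx": -0.25,"dy": -0.05,"dz": 0,"rx": 0,"ry": 0,"rz": 0,"claw": 1}]' --grip_force 10

```text
time_s: 4.2
ee_pos: [0.4673, -0.077, 0.1968]
eef_rot: [-3.141, -0.0, 1.571]
force: [-0.1, -0.1, -1.1]
grip_width: 0.0445
grip_force: 10.0
```

Request:
step_arm --plan '[{"dx": -0.25,"dy": -0.05,"dz": 0,"rx": 0,"ry": 0,"rz": 0,"claw": 1},{"dx": -0.25,"dy": -0.05,"dz": 0,"rx": 0,"ry": 0,"rz": 0,"claw": 1},{"dx": -0.25,"dy": -0.035,"dz": 0,"rx": 0,"ry": 0,"rz": 0,"claw": 1},{"dx": -0.25,"dy": 0,"dz": 0,"rx": 0,"ry": 0,"rz": 0,"claw": 1},{"dx": -0.2,"dy": 0,"dz": 0,"rx": 0,"ry": 0,"rz": 0,"claw": 1},{"dx": -0.15,"dy": 0,"dz": 0,"rx": 0,"ry": 0,"rz": 0,"claw": 1},{"dx": -0.095,"dy": 0,"dz": 0,"rx": 0,"ry": 0,"rz": 0,"claw": 1},{"dx": 0,"dy": 0,"dz": 0,"rx": 0,"ry": 0,"rz": 0,"claw": 1},{"dx": 0,"dy": 0,"dz": 0,"rx": 0,"ry": 0,"rz": 0,"claw": 1}]' --grip_force 10

```text
time_s: 5.1
ee_pos: [0.4544, -0.2196, 0.1973]
eef_rot: [-3.141, -0.0, 1.571]
force: [0.4, 0.1, -0.9]
grip_width: 0.044
grip_force: 10.0
```

Request:
step_arm --plan '[{"dx": 0,"dy": 0,"dz": 0.2,"rx": 0,"ry": 0,"rz": 0,"claw": 1},{"dx": 0,"dy": 0,"dz": 0.25,"rx": 0,"ry": 0,"rz": 0,"claw": 1},{"dx": 0,"dy": 0,"dz": 0.25,"rx": 0,"ry": 0,"rz": 0,"claw": 1},{"dx": 0,"dy": 0,"dz": 0.25,"rx": 0,"ry": 0,"rz": 0,"claw": 1},{"dx": 0,"dy": 0,"dz": 0.25,"rx": 0,"ry": 0,"rz": 0,"claw": 1},{"dx": 0,"dy": 0,"dz": 0.15,"rx": 0,"ry": 0,"rz": 0,"claw": 1},{"dx": 0,"dy": 0,"dz": 0.08,"rx": 0,"ry": 0,"rz": 0,"claw": 1},{"dx": 0,"dy": 0,"dz": 0.03,"rx": 0,"ry": 0,"rz": 0,"claw": 1},{"dx": 0,"dy": 0,"dz": 0.02,"rx": 0,"ry": 0,"rz": 0,"claw": 1},{"dx": 0,"dy": 0,"dz": 0,"rx": 0,"ry": 0,"rz": 0,"claw": 1}]' --grip_force 10

```text
time_s: 6.1
ee_pos: [0.4548, -0.22, 0.05]
eef_rot: [3.141, 0.0, 1.571]
force: [-0.2, 0.8, -1.1]
grip_width: 0.0436
grip_force: 10.0
```

Request:
step_arm --plan '[{"dx": 0,"dy": 0,"dz": 0.01,"rx": 0,"ry": 0,"rz": 0,"claw": 1},{"dx": 0,"dy": 0,"dz": 0.01,"rx": 0,"ry": 0,"rz": 0,"claw": 1},{"dx": 0,"dy": 0,"dz": 0,"rx": 0,"ry": 0,"rz": 0,"claw": 1}]'

```text
time_s: 6.4
ee_pos: [0.4546, -0.2201, 0.0476]
eef_rot: [3.141, 0.0, 1.571]
force: [0.3, -0.0, -0.9]
grip_width: 0.0439
grip_force: 10.0
```

Request:
step_arm --plan '[{"dx": 0,"dy": 0,"dz": 0.01,"rx": 0,"ry": 0,"rz": 0,"claw": 1},{"dx": 0,"dy": 0,"dz": 0,"rx": 0,"ry": 0,"rz": 0,"claw": 1}]'

```text
time_s: 6.6
ee_pos: [0.4547, -0.2202, 0.0473]
eef_rot: [3.141, 0.0, 1.571]
force: [-2.7, 1.1, 10.7]
grip_width: 0.0437
grip_force: 10.0
```

Request:
step_arm --plan '[{"dx": 0,"dy": 0,"dz": -0.01,"rx": 0,"ry": 0,"rz": 0,"claw": 1},{"dx": 0,"dy": 0,"dz": 0,"rx": 0,"ry": 0,"rz": 0,"claw": 0},{"dx": 0,"dy": 0,"dz": 0,"rx": 0,"ry": 0,"rz": 0,"claw": 0},{"dx": 0,"dy": 0,"dz": 0,"rx": 0,"ry": 0,"rz": 0,"claw": 0},{"dx": 0,"dy": 0,"dz": 0,"rx": 0,"ry": 0,"rz": 0,"claw": 0},{"dx": 0,"dy": 0,"dz": 0,"rx": 0,"ry": 0,"rz": 0,"claw": 0},{"dx": 0,"dy": 0,"dz": 0,"rx": 0,"ry": 0,"rz": 0,"claw": 0},{"dx": 0,"dy": 0,"dz": -0.1,"rx": 0,"ry": 0,"rz": 0,"claw": 0},{"dx": 0,"dy": 0,"dz": -0.2,"rx": 0,"ry": 0,"rz": 0,"claw": 0},{"dx": 0,"dy": 0,"dz": -0.3,"rx": 0,"ry": 0,"rz": 0,"claw": 0}]'

```text
time_s: 7.6
ee_pos: [0.4539, -0.2197, 0.1078]
eef_rot: [-3.14, -0.001, 1.571]
force: [-0.3, 0.3, -0.3]
grip_width: 0.0939
grip_force: 0.0
```

Request:
step_arm --plan '[{"dx": 0,"dy": 0,"dz": -0.3,"rx": 0,"ry": 0,"rz": 0,"claw": 0},{"dx": 0,"dy": 0,"dz": -0.3,"rx": 0,"ry": 0,"rz": 0,"claw": 0},{"dx": 0,"dy": 0,"dz": -0.3,"rx": 0,"ry": 0,"rz": 0,"claw": 0},{"dx": 0,"dy": 0,"dz": -0.3,"rx": 0,"ry": 0,"rz": 0,"claw": 0},{"dx": 0,"dy": 0,"dz": 0,"rx": 0,"ry": 0,"rz": 0,"claw": 0}]'

```text
time_s: 8.1
ee_pos: [0.4555, -0.2206, 0.2321]
eef_rot: [3.136, 0.003, 1.571]
force: [-0.0, 0.0, 0.1]
grip_width: 0.0938
grip_force: 0.0
```

Run:
```python
from h import *
o=telemetry.get_obs();print(o["time_s"],o["ee_pos"],o["qpos"])
p=viewer.camera("side");pickle.dump(p,open("side1.pkl","wb"));X=cloud(p);h=cv2.cvtColor(p["img"],cv2.COLOR_RGB2HSV).astype(int)
k=(h[...,0]>20)&(h[...,0]<34)&(h[...,1]>170)&(abs(X[...,0]-.455)<.06)&(abs(X[...,1]+.22)<.06)&(X[...,2]>.06)
q=X[k];print(len(q),q.min(0),q.max(0))
k=(h[...,2]<60)&(abs(X[...,0]-.53)<.03)&(abs(X[...,1]+.031)<.03)&(X[...,2]>.1)
q=X[k];print("knob",len(q),q.min(0),q.max(0),np.median(q,0))
save(p,"side1.png",(150,80,450,300),2.6)
p=viewer.camera("scene");X=cloud(p);h=cv2.cvtColor(p["img"],cv2.COLOR_RGB2HSV).astype(int)
k=(h[...,2]<60)&(abs(X[...,0]-.53)<.03)&(abs(X[...,1]+.031)<.03)&(X[...,2]>.121)
q=X[k];print("knobS",len(q),q.min(0),q.max(0),np.median(q,0))
k=(X[...,2]>.08)&(X[...,2]<.1)&(abs(X[...,0]-.566)<.19)&(X[...,1]>-.1)&(X[...,1]<.4)
n,l,s,c=cv2.connectedComponentsWithStats(cv2.morphologyEx(k.astype(np.uint8),cv2.MORPH_OPEN,np.ones((3,3))));k=l==1+np.argmax(s[1:,4])
r=cv2.minAreaRect((X[k][:,:2]*1000).astype(np.float32));print("box",r)
```

```text
8.1 [ 0.45552204 -0.22057021  0.23206073] [-5.23323789e-01  1.90164655e-01  1.63469991e+00  1.14421346e-05
  1.30982062e+00 -5.23366311e-01]
288 [ 0.41936112 -0.2361039   0.08664855] [ 0.50111618 -0.16322625  0.45930633]
knob 128 [ 0.51980049 -0.03785099  0.10646284] [ 0.54058805 -0.0195506   0.12741634] [ 0.528934   -0.02469817  0.12215221]
knobS 87 [ 0.52113298 -0.04327896  0.12157681] [ 0.54075559 -0.02391091  0.12940423] [ 0.53252717 -0.03380315  0.12578074]
box ((565.98876953125, 140.080322265625), (402.80023193359375, 263.31988525390625), 77.94621276855469)
```

View pics/side1.png

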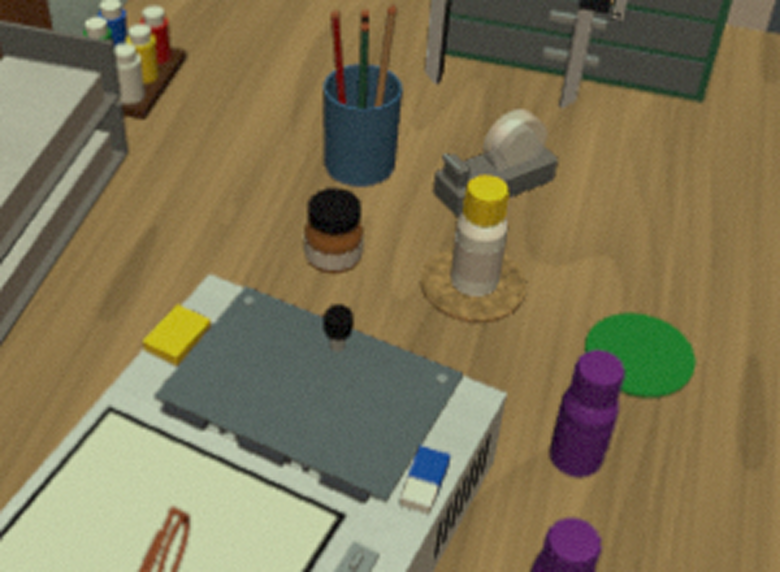

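The side view shows the bottle standing on the cork (crop 480,240) with its surroundings undisturbed. Next is the knob.

Request:
step_arm --plan '[{"dx": 0,"dy": 0,"dz": 0,"rx": 0,"ry": 0,"rz": 0.067,"claw": 0},{"dx": 0,"dy": 0,"dz": 0,"rx": 0,"ry": 0,"rz": 0.067,"claw": 0},{"dx": 0.25,"dy": 0.04,"dz": 0,"rx": 0,"ry": 0,"rz": 0,"claw": 0},{"dx": 0.25,"dy": 0.04,"dz": 0,"rx": 0,"ry": 0,"rz": 0,"claw": 0},{"dx": 0.25,"dy": 0.04,"dz": 0,"rx": 0,"ry": 0,"rz": 0,"claw": 0},{"dx": 0.25,"dy": 0.04,"dz": 0,"rx": 0,"ry": 0,"rz": 0,"claw": 0},{"dx": 0.25,"dy": 0.04,"dz": 0,"rx": 0,"ry": 0,"rz": 0,"claw": 0},{"dx": 0.25,"dy": 0.04,"dz": 0,"rx": 0,"ry": 0,"rz": 0,"claw": 0},{"dx": 0.25,"dy": 0.05,"dz": 0,"rx": 0,"ry": 0,"rz": 0,"claw": 0},{"dx": 0.25,"dy": 0.055,"dz": 0,"rx": 0,"ry": 0,"rz": 0,"claw": 0}]' --grip_force 20

```text
time_s: 9.2
ee_pos: [0.5298, -0.0305, 0.2263]
eef_rot: [-3.139, 0.0, 1.36]
force: [0.4, -0.2, -0.6]
grip_width: 0.0941
grip_force: 0.0
```

Request:
step_arm --plan '[{"dx": 0,"dy": 0,"dz": 0,"rx": 0,"ry": 0,"rz": 0,"claw": 0},{"dx": 0,"dy": 0,"dz": 0,"rx": 0,"ry": 0,"rz": 0,"claw": 0}]'

```text
time_s: 9.4
ee_pos: [0.5296, -0.0315, 0.2264]
eef_rot: [-3.14, 0.0, 1.361]
force: [0.7, -0.1, 0.2]
grip_width: 0.0941
grip_force: 0.0
```

Request:
step_arm --plan '[{"dx": 0,"dy": 0.01,"dz": 0.25,"rx": 0,"ry": 0,"rz": 0,"claw": 0},{"dx": 0,"dy": 0,"dz": 0.25,"rx": 0,"ry": 0,"rz": 0,"claw": 0},{"dx": 0,"dy": 0,"dz": 0.25,"rx": 0,"ry": 0,"rz": 0,"claw": 0.3},{"dx": 0,"dy": 0,"dz": 0.25,"rx": 0,"ry": 0,"rz": 0,"claw": 0.4},{"dx": 0,"dy": 0,"dz": 0.12,"rx": 0,"ry": 0,"rz": 0,"claw": 0.4},{"dx": 0,"dy": 0,"dz": 0,"rx": 0,"ry": 0,"rz": 0,"claw": 1},{"dx": 0,"dy": 0,"dz": 0,"rx": 0,"ry": 0,"rz": 0,"claw": 1},{"dx": 0,"dy": 0,"dz": 0,"rx": 0,"ry": 0,"rz": 0,"claw": 1},{"dx": 0,"dy": 0,"dz": 0,"rx": 0,"ry": 0,"rz": 0,"claw": 1},{"dx": 0,"dy": 0,"dz": 0,"rx": 0,"ry": 0,"rz": 0,"claw": 1}]' --grip_force 20

```text
time_s: 10.4
ee_pos: [0.5312, -0.0319, 0.1161]
eef_rot: [3.141, -0.0, 1.36]
force: [-0.3, -0.3, -1.3]
grip_width: 0.0335
grip_force: 0.0
```

Request:
step_arm --plan '[{"dx": 0,"dy": 0,"dz": 0,"rx": 0,"ry": 0,"rz": 0,"claw": 1},{"dx": 0,"dy": 0,"dz": 0,"rx": 0,"ry": 0,"rz": 0,"claw": 1}]'

```text
time_s: 10.6
ee_pos: [0.5312, -0.0318, 0.1157]
eef_rot: [3.141, -0.0, 1.36]
force: [1.2, -0.5, 0.9]
grip_width: 0.0216
grip_force: 20.0
```

Run:
```python
import numpy as np
a0=np.arctan2(31,112);r=np.hypot(31,112)
prev=None
for i,th in enumerate(np.linspace(0,1.74,21)):
    p=np.array([-r*np.cos(th+a0),r*np.sin(th+a0)])
    if prev is not None: d=(p-prev)/100; print(i,round(th,2),"dx %.3f dz %.3f"%(d[0],-d[1]))
    prev=p
```

```text
1 0.09 dx 0.031 dz -0.096
2 0.17 dx 0.039 dz -0.093
3 0.26 dx 0.047 dz -0.089
4 0.35 dx 0.055 dz -0.085
5 0.43 dx 0.062 dz -0.080
6 0.52 dx 0.069 dz -0.074
7 0.61 dx 0.075 dz -0.068
8 0.7 dx 0.081 dz -0.061
9 0.78 dx 0.086 dz -0.054
10 0.87 dx 0.090 dz -0.046
11 0.96 dx 0.094 dz -0.038
12 1.04 dx 0.097 dz -0.030
13 1.13 dx 0.099 dz -0.021
14 1.22 dx 0.100 dz -0.013
15 1.3 dx 0.101 dz -0.004
16 1.39 dx 0.101 dz 0.005
17 1.48 dx 0.100 dz 0.014
18 1.57 dx 0.099 dz 0.022
19 1.65 dx 0.096 dz 0.031
20 1.74 dx 0.093 dz 0.039
```

Request:
step_arm --plan '[{"dx": 0.031,"dy": 0,"dz": -0.096,"rx": 0,"ry": 0,"rz": 0,"claw": 1},{"dx": 0.039,"dy": 0,"dz": -0.093,"rx": 0,"ry": 0,"rz": 0,"claw": 1},{"dx": 0.047,"dy": 0,"dz": -0.089,"rx": 0,"ry": 0,"rz": 0,"claw": 1},{"dx": 0.055,"dy": 0,"dz": -0.085,"rx": 0,"ry": 0,"rz": 0,"claw": 1},{"dx": 0.062,"dy": 0,"dz": -0.08,"rx": 0,"ry": 0,"rz": 0,"claw": 1},{"dx": 0.069,"dy": 0,"dz": -0.074,"rx": 0,"ry": 0,"rz": 0,"claw": 1},{"dx": 0.075,"dy": 0,"dz": -0.068,"rx": 0,"ry": 0,"rz": 0,"claw": 1}]' --grip_force 20

```text
time_s: 11.3
ee_pos: [0.539, 0.0055, 0.1744]
eef_rot: [3.142, 0.0, 1.36]
force: [5.5, -1.3, -9.3]
grip_width: 0.0211
grip_force: 20.0
```

Request:
step_arm --plan '[{"dx": 0.081,"dy": 0,"dz": -0.061,"rx": 0,"ry": 0,"rz": 0,"claw": 1},{"dx": 0.086,"dy": 0,"dz": -0.054,"rx": 0,"ry": 0,"rz": 0,"claw": 1},{"dx": 0.09,"dy": 0,"dz": -0.046,"rx": 0,"ry": 0,"rz": 0,"claw": 1},{"dx": 0.094,"dy": 0,"dz": -0.038,"rx": 0,"ry": 0,"rz": 0,"claw": 1},{"dx": 0.097,"dy": 0,"dz": -0.03,"rx": 0,"ry": 0,"rz": 0,"claw": 1},{"dx": 0.099,"dy": 0,"dz": -0.021,"rx": 0,"ry": 0,"rz": 0,"claw": 1},{"dx": 0.1,"dy": 0,"dz": -0.013,"rx": 0,"ry": 0,"rz": 0,"claw": 1}]'

```text
time_s: 12.0
ee_pos: [0.5524, 0.0692, 0.2007]
eef_rot: [-3.141, 0.0, 1.36]
force: [-1.8, -4.4, -1.2]
grip_width: 0.021
grip_force: 20.0
```

Request:
step_arm --plan '[{"dx": 0.101,"dy": 0,"dz": -0.004,"rx": 0,"ry": 0,"rz": 0,"claw": 1},{"dx": 0.101,"dy": 0,"dz": 0.005,"rx": 0,"ry": 0,"rz": 0,"claw": 1},{"dx": 0.1,"dy": 0,"dz": 0.014,"rx": 0,"ry": 0,"rz": 0,"claw": 1},{"dx": 0.099,"dy": 0,"dz": 0.022,"rx": 0,"ry": 0,"rz": 0,"claw": 1},{"dx": 0.096,"dy": 0,"dz": 0.031,"rx": 0,"ry": 0,"rz": 0,"claw": 1},{"dx": 0.093,"dy": 0,"dz": 0.039,"rx": 0,"ry": 0,"rz": 0,"claw": 1},{"dx": 0,"dy": 0,"dz": 0,"rx": 0,"ry": 0,"rz": 0,"claw": 1}]'

```text
time_s: 12.7
ee_pos: [0.5649, 0.1286, 0.1899]
eef_rot: [3.141, -0.002, 1.362]
force: [-1.9, 5.0, 4.8]
grip_width: 0.0206
grip_force: 20.0
```

Request:
step_arm --plan '[{"dx": 0,"dy": 0,"dz": 0,"rx": 0,"ry": 0,"rz": 0,"claw": 0.4},{"dx": 0,"dy": 0,"dz": 0,"rx": 0,"ry": 0,"rz": 0,"claw": 0.4},{"dx": 0,"dy": 0,"dz": 0,"rx": 0,"ry": 0,"rz": 0,"claw": 0.4},{"dx": 0,"dy": 0,"dz": 0,"rx": 0,"ry": 0,"rz": 0,"claw": 0.4},{"dx": 0,"dy": 0,"dz": -0.2,"rx": 0,"ry": 0,"rz": 0,"claw": 0.4},{"dx": 0,"dy": 0,"dz": -0.3,"rx": 0,"ry": 0,"rz": 0,"claw": 0.4},{"dx": 0,"dy": 0,"dz": -0.3,"rx": 0,"ry": 0,"rz": 0,"claw": 0.4},{"dx": 0,"dy": 0,"dz": -0.2,"rx": 0,"ry": 0,"rz": 0,"claw": 0.4},{"dx": 0,"dy": 0,"dz": 0,"rx": 0,"ry": 0,"rz": 0,"claw": 1},{"dx": 0,"dy": 0,"dz": 0,"rx": 0,"ry": 0,"rz": 0,"claw": 1}]'

```text
time_s: 13.7
ee_pos: [0.5646, 0.126, 0.2888]
eef_rot: [-3.141, 0.0, 1.36]
force: [-0.4, 0.1, -0.3]
grip_width: 0.0438
grip_force: 0.0
```

Run:
```python
from h import *
o=telemetry.get_obs();print(o["time_s"],o["ee_pos"],o["qpos"])
c,s=np.cos(-.21),np.sin(-.21)
for n in["scene","side"]:
    p=viewer.camera(n);pickle.dump(p,open(n+"2.pkl","wb"));X=cloud(p)
    for d in viewer.recognise("roller",p)[:3]: print(n,d["score"],np.round(d["rect"]))
    h=cv2.cvtColor(p["img"],cv2.COLOR_RGB2HSV).astype(int)
    L=np.dstack([(X[...,0]-.5662)*c+(X[...,1]-.1405)*s,-(X[...,0]-.5662)*s+(X[...,1]-.1405)*c,X[...,2]])
    k=(h[...,0]>4)&(h[...,0]<18)&(h[...,1]>150)&(abs(L[...,0])<.09)&(L[...,1]>-.19)&(L[...,1]<-.1)&(L[...,2]<.1)
    q=X[k];l=L[k]
    if len(q): print(n,len(q),"world",np.round([q.min(0),q.max(0),np.median(q,0)],4).tolist(),"local",np.round([l.min(0),l.max(0),np.median(l,0)],4).tolist(),np.argwhere(k).mean(0))
    # hatch panel angle
    k=(abs(L[...,0])<.09)&(L[...,1]>-.13)&(L[...,1]<.03)&(L[...,2]>.11)&(L[...,2]<.21)
    l=L[k];l=l[np.isfinite(l).all(1)]
    if len(l)>20: f=np.polyfit(l[:,2],l[:,1],1);print("panel",len(l),1.5708+np.arctan(f[0]))
save(p,"side2.png",(150,100,400,300),3)
```

```text
13.7 [0.5646136  0.12601243 0.28875056] [1.56260055e-01 3.24973264e-01 1.33549822e+00 3.63024355e-05
 1.48164943e+00 3.66931812e-01]
scene 0.73 [ 69. 245. 139. 311.]
scene 0.48 [294. 205. 300. 231.]
scene 39 world [[0.5153, -0.0064, 0.031], [0.536, 0.0077, 0.0768], [0.5316, -0.0004, 0.074]] local [[-0.0205, -0.1508, 0.031], [-0.0001, -0.1402, 0.0768], [-0.0036, -0.1451, 0.074]] [225.92307692 297.56410256]
panel 1756 1.6803821026506052
panel 2967 1.7143362852015593
```

View pics/side2.png

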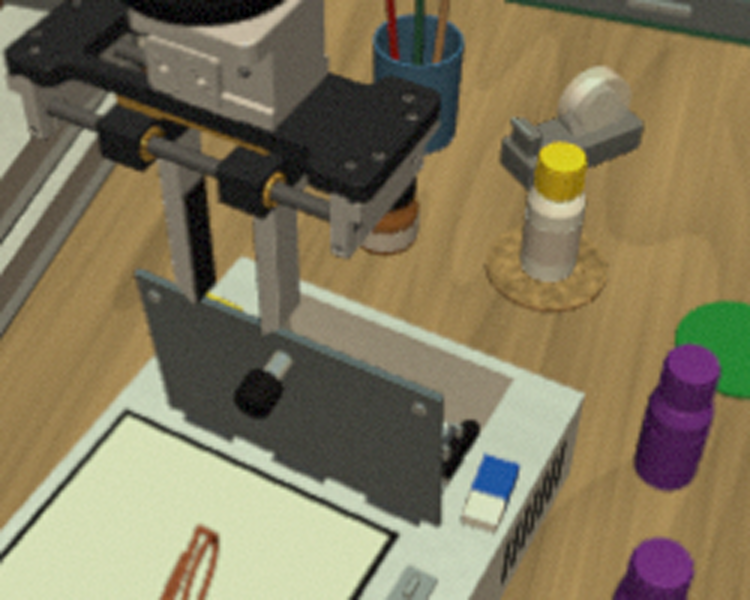

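The hatch stands open at about 1.7 rad, and the knob (crop 258,392) is released. Next I'll look at the roller from above.

Request:
step_arm --plan '[{"dx": -0.15,"dy": 0,"dz": 0,"rx": 0,"ry": 0,"rz": 0,"claw": 1},{"dx": -0.25,"dy": 0,"dz": 0,"rx": 0,"ry": 0,"rz": 0,"claw": 1},{"dx": -0.3,"dy": 0,"dz": 0,"rx": 0,"ry": 0,"rz": 0,"claw": 1},{"dx": -0.3,"dy": -0.065,"dz": 0,"rx": 0,"ry": 0,"rz": 0,"claw": 1},{"dx": -0.2,"dy": 0,"dz": 0,"rx": 0,"ry": 0,"rz": 0,"claw": 1},{"dx": -0.1,"dy": 0,"dz": 0,"rx": 0,"ry": 0,"rz": 0,"claw": 1},{"dx": 0,"dy": 0,"dz": 0,"rx": 0,"ry": 0,"rz": 0,"claw": 1},{"dx": 0,"dy": 0,"dz": 0,"rx": 0,"ry": 0,"rz": 0,"claw": 1}]'

```text
time_s: 14.7
ee_pos: [0.5313, 0.0006, 0.2894]
eef_rot: [-3.141, -0.0, 1.36]
force: [0.1, -0.8, -0.1]
grip_width: 0.0004
grip_force: 0.0
```

Run:
```python
from h import *
c,s=np.cos(-.21),np.sin(-.21)
o=telemetry.get_obs();print(o["time_s"],o["ee_pos"],o["eef_rot"],o["force"])
p=viewer.camera("wrist");X=cloud(p,o)
for d in viewer.recognise("roller",p)[:3]:
    l,a,r,b=d["rect"];print(d["score"],np.round(d["rect"]),X[int((a+b)/2),int((l+r)/2)])
h=cv2.cvtColor(p["img"],cv2.COLOR_RGB2HSV).astype(int)
L=np.dstack([(X[...,0]-.5662)*c+(X[...,1]-.1405)*s,-(X[...,0]-.5662)*s+(X[...,1]-.1405)*c,X[...,2]])
k=(h[...,0]>4)&(h[...,0]<20)&(h[...,1]>150)&(abs(L[...,0])<.09)&(L[...,1]>-.19)&(L[...,1]<-.1)&(L[...,2]<.1)
q=X[k];l=L[k]
if len(q): print(len(q),"world",np.round([q.min(0),q.max(0),np.median(q,0)],4).tolist(),"local",np.round([l.min(0),l.max(0),np.median(l,0)],4).tolist(),np.argwhere(k).mean(0))
# rim height check
k=(abs(L[...,0])<.08)&(L[...,1]>-.198)&(L[...,1]<-.193);print("rim z",np.nanmedian(L[k][:,2]))
save(p,"wrist2.png",s=1.4)
```

```text
14.7 [0.53129733 0.00057252 0.28941872] [-3.14143687e+00 -1.01445130e-04  1.36022665e+00] [ 0.05630862 -0.84411279 -0.08027316]
0.91 [233. 175. 291. 195.] [0.50904052 0.00373514 0.06640159]
43 world [[0.5262, -0.0039, 0.0735], [0.5335, 0.0034, 0.076], [0.5303, -0.0005, 0.0749]] local [[-0.0093, -0.1483, 0.0735], [-0.0031, -0.1419, 0.076], [-0.0062, -0.1451, 0.0749]] [185.1627907  282.34883721]
rim z 0.08427170689911999
```

View pics/wrist2.png

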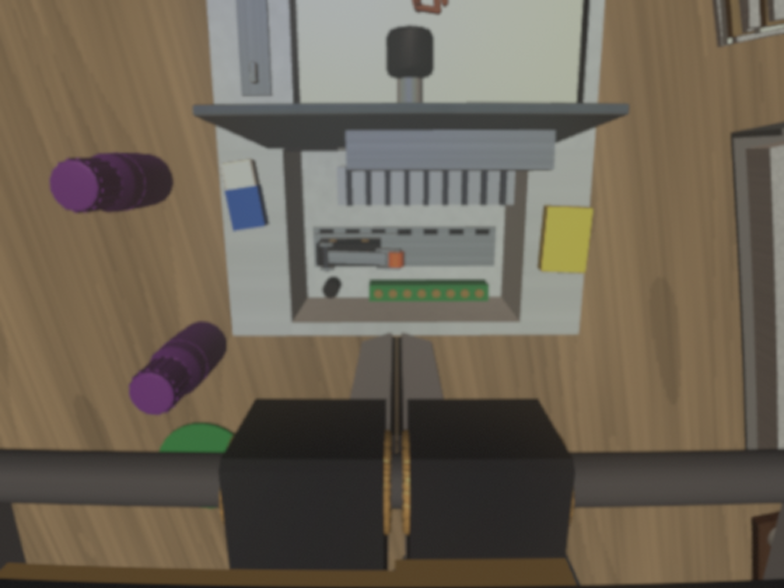

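The wrist view shows the orange roller free at (282,185) native, with the striker near (320,107). Since the camera sits on the hatch side, I'll check its offset before going down.

Run:
```python
from h import *
o=telemetry.get_obs();p=viewer.camera("wrist");X=cloud(p,o);print(np.round(p["tool_from_camera"],3))
c,s=np.cos(-.21),np.sin(-.21)
L=np.dstack([(X[...,0]-.5662)*c+(X[...,1]-.1405)*s,-(X[...,0]-.5662)*s+(X[...,1]-.1405)*c,X[...,2]])
for uv in[(320,107),(320,118),(320,97),(250,80)]: print(uv,np.round(L[uv[1],uv[0]],3))
k=(L[...,2]>.1)&(L[...,2]<.24)&(abs(L[...,0])<.09)&(L[...,1]>-.14)
q=L[k]
for z in np.arange(.12,.23,.01):
    t=q[abs(q[:,2]-z)<.005]
    if len(t): print(round(z,3),len(t),np.round([t[:,1].min(),np.median(t[:,1])],3))
```

```text
[[ 0.    -0.969 -0.246  0.071]
 [ 1.     0.    -0.001  0.   ]
 [ 0.001 -0.246  0.969 -0.162]
 [ 0.     0.     0.     1.   ]]
(320, 107) [ 0.022 -0.068  0.172]
(320, 118) [ 0.022 -0.076  0.172]
(320, 97) [ 0.022 -0.061  0.171]
(250, 80) [-0.025 -0.053  0.218]
0.12 63 [-0.063 -0.063]
0.13 125 [-0.062 -0.062]
0.14 85 [-0.062 -0.061]
0.15 155 [-0.061 -0.06 ]
0.16 226 [-0.079 -0.059]
0.17 4589 [-0.079 -0.068]
0.18 551 [-0.058 -0.057]
0.19 696 [-0.057 -0.056]
0.2 2053 [-0.057 -0.035]
0.21 811 [-0.056 -0.055]
0.22 2667 [-0.055 -0.052]
```

Request:
step_arm --plan '[{"dx": -0.012,"dy": 0,"dz": 0.2,"rx": 0,"ry": 0,"rz": 0,"claw": 1},{"dx": 0,"dy": 0,"dz": 0.3,"rx": 0,"ry": 0,"rz": 0,"claw": 1},{"dx": 0,"dy": 0,"dz": 0.3,"rx": 0,"ry": 0,"rz": 0,"claw": 1},{"dx": 0,"dy": 0,"dz": 0.3,"rx": 0,"ry": 0,"rz": 0,"claw": 1},{"dx": 0,"dy": 0,"dz": 0.3,"rx": 0,"ry": 0,"rz": 0,"claw": 1},{"dx": 0,"dy": 0,"dz": 0.2,"rx": 0,"ry": 0,"rz": 0,"claw": 1},{"dx": 0,"dy": 0,"dz": 0.15,"rx": 0,"ry": 0,"rz": 0,"claw": 1},{"dx": 0,"dy": 0,"dz": 0.1,"rx": 0,"ry": 0,"rz": 0,"claw": 1},{"dx": 0,"dy": 0,"dz": 0,"rx": 0,"ry": 0,"rz": 0,"claw": 1},{"dx": 0,"dy": 0,"dz": 0,"rx": 0,"ry": 0,"rz": 0,"claw": 1}]'

```text
time_s: 15.85
ee_pos: [0.5313, -0.0006, 0.1051]
eef_rot: [3.141, -0.0, 1.361]
force: [-0.2, -0.9, 1.1]
grip_width: 0.0009
grip_force: 0.0
```

Request:
step_arm --plan '[{"dx": 0,"dy": 0,"dz": 0.06,"rx": 0,"ry": 0,"rz": 0,"claw": 1},{"dx": 0,"dy": 0,"dz": 0.04,"rx": 0,"ry": 0,"rz": 0,"claw": 1},{"dx": 0,"dy": 0,"dz": 0,"rx": 0,"ry": 0,"rz": 0,"claw": 1},{"dx": 0,"dy": 0,"dz": 0,"rx": 0,"ry": 0,"rz": 0,"claw": 1}]'

```text
time_s: 16.25
ee_pos: [0.531, -0.0009, 0.0946]
eef_rot: [3.142, 0.0, 1.36]
force: [0.5, -0.2, 0.8]
grip_width: 0.0006
grip_force: 0.0
```

Request:
step_arm --plan '[{"dx": 0,"dy": 0,"dz": 0.04,"rx": 0,"ry": 0,"rz": 0,"claw": 1},{"dx": 0,"dy": 0,"dz": 0.02,"rx": 0,"ry": 0,"rz": 0,"claw": 1},{"dx": 0,"dy": 0,"dz": 0,"rx": 0,"ry": 0,"rz": 0,"claw": 1},{"dx": 0,"dy": 0,"dz": 0,"rx": 0,"ry": 0,"rz": 0,"claw": 1}]'

```text
time_s: 16.65
ee_pos: [0.5311, -0.0009, 0.0887]
eef_rot: [3.141, -0.0, 1.36]
force: [1.1, -0.9, 2.2]
grip_width: 0.0006
grip_force: 1.0
```

Run:
```python
from h import *
o=telemetry.get_obs();F=[];Z=[]
for i in range(6):
    p=viewer.camera("scene");o=telemetry.get_obs();F.append(o["force"][2]);Z.append(o["ee_pos"][2])
print(o["time_s"],np.round(F,2),np.round(Z,4),np.mean(F),np.mean(Z),o["ee_pos"])
```

```text
16.95 [2.49 3.33 2.81 2.64 1.59 1.02] [0.0887 0.0887 0.0887 0.0887 0.0887 0.0887] 2.3112989703499105 0.08867967427951862 [ 0.53108013 -0.00085648  0.08866226]
```

Request:
step_arm --plan '[{"dx": 0,"dy": 0,"dz": 0.02,"rx": 0,"ry": 0,"rz": 0,"claw": 1},{"dx": 0,"dy": 0,"dz": 0.02,"rx": 0,"ry": 0,"rz": 0,"claw": 1},{"dx": 0,"dy": 0,"dz": 0.01,"rx": 0,"ry": 0,"rz": 0,"claw": 1},{"dx": 0,"dy": 0,"dz": 0,"rx": 0,"ry": 0,"rz": 0,"claw": 1}]'

```text
time_s: 17.35
ee_pos: [0.531, -0.0009, 0.0834]
eef_rot: [-3.142, 0.0, 1.36]
force: [2.9, -1.1, 3.4]
grip_width: 0.0004
grip_force: 1.5
```

Run:
```python
from h import *
F=[]
c,s=np.cos(-.21),np.sin(-.21)
for i in range(8):
    p=viewer.camera("scene" if i<7 else "wrist");o=telemetry.get_obs();F.append(o["force"][2])
print(o["time_s"],np.mean(F),np.std(F),o["ee_pos"])
X=cloud(p,o);L=np.dstack([(X[...,0]-.5662)*c+(X[...,1]-.1405)*s,-(X[...,0]-.5662)*s+(X[...,1]-.1405)*c,X[...,2]])
k=(L[...,2]>.05)&(L[...,2]<.085)&(abs(L[...,1]+.145)<.006)&(L[...,0]>-.07)&(L[...,0]<-.018)
q=L[k];print(len(q));
if len(q)>10: print("arm slope",np.polyfit(q[:,0],q[:,2],1),q.min(0),q.max(0))
save(p,"wrist3.png",s=1.4)
```

```text
17.75 2.9770179083938153 0.4800159321103151 [ 0.5309881  -0.00083719  0.08358558]
2010
arm slope [0.04520455 0.05985458] [-0.06824026 -0.15093162  0.05046233] [-0.0180751  -0.13900475  0.06333443]
```

View pics/wrist3.png

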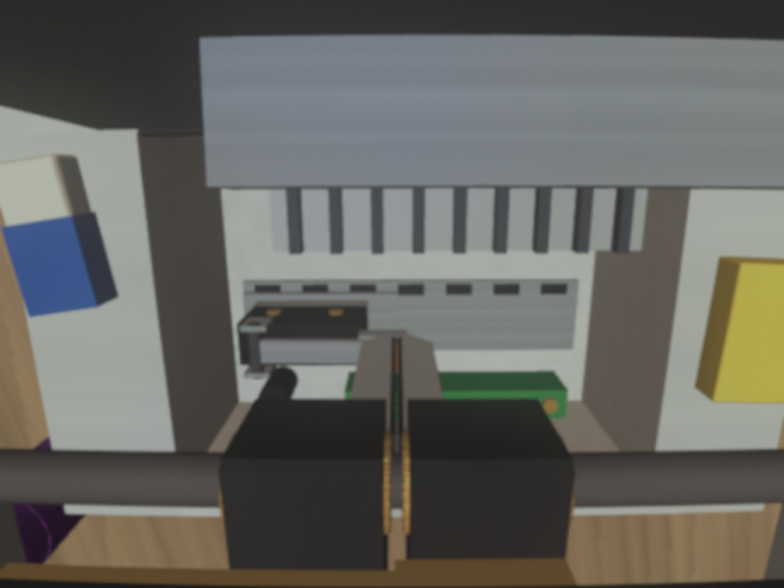

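The finger is on the roller at (282,240) native and the lever arm is almost level, so about 1.3 mm remains before the hold.

Request:
step_arm --plan '[{"dx": 0,"dy": 0,"dz": 0.008,"rx": 0,"ry": 0,"rz": 0,"claw": 1},{"dx": 0,"dy": 0,"dz": 0.005,"rx": 0,"ry": 0,"rz": 0,"claw": 1},{"dx": 0,"dy": 0,"dz": 0,"rx": 0,"ry": 0,"rz": 0,"claw": 1}]'

```text
time_s: 18.05
ee_pos: [0.531, -0.0009, 0.0822]
eef_rot: [3.141, -0.0, 1.36]
force: [2.5, -0.6, 3.6]
grip_width: 0.0002
grip_force: 1.7
```

Run:
```python
from h import *
F=[]
c,s=np.cos(-.21),np.sin(-.21)
for i in range(14):
    p=viewer.camera("scene" if i<13 else "wrist");o=telemetry.get_obs();F.append(o["force"][2])
print(o["time_s"],np.mean(F),np.std(F),o["ee_pos"])
X=cloud(p,o);L=np.dstack([(X[...,0]-.5662)*c+(X[...,1]-.1405)*s,-(X[...,0]-.5662)*s+(X[...,1]-.1405)*c,X[...,2]])
k=(L[...,2]>.055)&(L[...,2]<.085)&(abs(L[...,1]+.145)<.005)&(L[...,0]>-.05)&(L[...,0]<-.018)
q=L[k];print(len(q));print("arm slope",np.polyfit(q[:,0],q[:,2],1),q.min(0),q.max(0))
```

```text
18.75 3.2768644427651745 0.37219738552519377 [ 0.53100424 -0.00086308  0.08227414]
1008
arm slope [-0.00018817  0.05983862] [-0.04998651 -0.14999817  0.05648278] [-0.01822165 -0.14065225  0.06240889]
```

Request:
step_arm --plan '[{"dx": 0,"dy": 0,"dz": 0,"rx": 0,"ry": 0,"rz": 0,"claw": 1},{"dx": 0,"dy": 0,"dz": 0,"rx": 0,"ry": 0,"rz": 0,"claw": 1},{"dx": 0,"dy": 0,"dz": 0,"rx": 0,"ry": 0,"rz": 0,"claw": 1},{"dx": 0,"dy": 0,"dz": -0.1,"rx": 0,"ry": 0,"rz": 0,"claw": 1},{"dx": 0,"dy": 0,"dz": -0.2,"rx": 0,"ry": 0,"rz": 0,"claw": 1},{"dx": 0,"dy": 0,"dz": -0.35,"rx": 0,"ry": 0,"rz": 0,"claw": 1},{"dx": 0,"dy": 0,"dz": -0.35,"rx": 0,"ry": 0,"rz": 0,"claw": 1},{"dx": 0,"dy": 0,"dz": -0.35,"rx": 0,"ry": 0,"rz": 0,"claw": 1},{"dx": 0,"dy": 0,"dz": -0.35,"rx": 0,"ry": 0,"rz": 0,"claw": 1},{"dx": 0,"dy": 0,"dz": -0.37,"rx": 0,"ry": 0,"rz": 0,"claw": 0.4}]'

```text
time_s: 19.75
ee_pos: [0.53, -0.0007, 0.2907]
eef_rot: [-3.14, 0.0, 1.36]
force: [-0.3, -1.1, 1.2]
grip_width: 0.0058
grip_force: 0.0
```

Request:
step_arm --plan '[{"dx": 0.15,"dy": 0.02,"dz": 0,"rx": 0,"ry": 0,"rz": 0,"claw": 0.4},{"dx": 0.25,"dy": 0.02,"dz": 0,"rx": 0,"ry": 0,"rz": 0,"claw": 0.4},{"dx": 0.3,"dy": 0.02,"dz": 0,"rx": 0,"ry": 0,"rz": 0,"claw": 0.4},{"dx": 0.3,"dy": 0,"dz": 0,"rx": 0,"ry": 0,"rz": 0,"claw": 0.4},{"dx": 0.2,"dy": 0,"dz": 0,"rx": 0,"ry": 0,"rz": 0,"claw": 0.4},{"dx": 0.12,"dy": 0,"dz": 0,"rx": 0,"ry": 0,"rz": 0,"claw": 0.4},{"dx": 0,"dy": 0,"dz": 0,"rx": 0,"ry": 0,"rz": 0,"claw": 0.4},{"dx": 0,"dy": 0,"dz": 0,"rx": 0,"ry": 0,"rz": 0,"claw": 0.4}]'

```text
time_s: 20.55
ee_pos: [0.5642, 0.1265, 0.2889]
eef_rot: [-3.141, 0.0, 1.36]
force: [0.2, -0.3, -0.2]
grip_width: 0.0565
grip_force: 0.0
```

Run:
```python
from h import *
c,s=np.cos(-.21),np.sin(-.21)
o=telemetry.get_obs();print(o["time_s"],o["ee_pos"],o["grip_width"])
p=viewer.camera("side");X=cloud(p)
L=np.dstack([(X[...,0]-.5662)*c+(X[...,1]-.1405)*s,-(X[...,0]-.5662)*s+(X[...,1]-.1405)*c,X[...,2]])
h=cv2.cvtColor(p["img"],cv2.COLOR_RGB2HSV).astype(int)
k=(abs(L[...,0])<.03)&(L[...,1]>-.045)&(L[...,1]<.02)&(L[...,2]>.16)&(L[...,2]<.22)&(h[...,2]<45)
q=X[k];print("knob",len(q),q.min(0),q.max(0),L[k].min(0),L[k].max(0))
k=(abs(L[...,0])<.09)&(L[...,1]>-.08)&(L[...,1]<-.035)&(L[...,2]>.11)&(L[...,2]<.21);l=L[k];print(len(l),1.5708+np.arctan(np.polyfit(l[:,2],l[:,1],1)[0]))
```

```text
20.55 [0.56415689 0.12653304 0.28893896] 0.05648562355006355
knob 190 [0.55054041 0.10965735 0.18533211] [0.57220942 0.13040841 0.20514869] [-0.01050437 -0.03118027  0.18533211] [ 0.00988055 -0.01075912  0.20514869]
2765 1.6601572496854349
```

Request:
step_arm --plan '[{"dx": -0.07,"dy": 0,"dz": 0.1,"rx": 0,"ry": 0,"rz": 0,"claw": 0.4},{"dx": 0,"dy": 0,"dz": 0.25,"rx": 0,"ry": 0,"rz": 0,"claw": 0.4},{"dx": 0,"dy": 0,"dz": 0.25,"rx": 0,"ry": 0,"rz": 0,"claw": 0.4},{"dx": 0,"dy": 0,"dz": 0.25,"rx": 0,"ry": 0,"rz": 0,"claw": 0.4},{"dx": 0,"dy": 0,"dz": 0.13,"rx": 0,"ry": 0,"rz": 0,"claw": 0.4},{"dx": 0,"dy": 0,"dz": 0,"rx": 0,"ry": 0,"rz": 0,"claw": 1},{"dx": 0,"dy": 0,"dz": 0,"rx": 0,"ry": 0,"rz": 0,"claw": 1},{"dx": 0,"dy": 0,"dz": 0,"rx": 0,"ry": 0,"rz": 0,"claw": 1},{"dx": 0,"dy": 0,"dz": 0,"rx": 0,"ry": 0,"rz": 0,"claw": 1},{"dx": 0,"dy": 0,"dz": 0,"rx": 0,"ry": 0,"rz": 0,"claw": 1}]' --grip_force 20

```text
time_s: 21.6
ee_pos: [0.5631, 0.1202, 0.1919]
eef_rot: [3.141, -0.0, 1.36]
force: [0.2, -0.7, 4.4]
grip_width: 0.0214
grip_force: 20.0
```

Run:
```python
import numpy as np
from station import telemetry
o=telemetry.get_obs();e=o["ee_pos"];print(o["time_s"],e,o["grip_width"],o["grip_force"],o["force"])
y=(e[0]-.5662)*.2085+(e[1]-.1405)*.978+.065;z=e[2]+.002-.085
print("local y,z from hinge",y,z,"r",np.hypot(y,z),"th",np.arctan2(z,-y)-np.arctan2(31,112))
a0=np.arctan2(31,112);r=.1162*1000;prev=None
for i,th in enumerate(np.linspace(1.69,0,21)):
    p=np.array([-r*np.cos(th+a0),r*np.sin(th+a0)])
    if prev is not None: d=(p-prev)/100; print(i,round(th,2),"dx %.3f dz %.3f"%(d[0],-d[1]))
    prev=p
```

```text
21.6 [0.56310222 0.12021514 0.19191142] 0.02144301560704559 20.00865787267685 [ 0.16895568 -0.71272698  4.37387454]
local y,z from hinge 0.04451551552720461 0.10891142253188686 r 0.11765767752497917 th 1.6887814000910049
1 1.61 dx -0.092 dz -0.033
2 1.52 dx -0.095 dz -0.025
3 1.44 dx -0.097 dz -0.017
4 1.35 dx -0.098 dz -0.009
5 1.27 dx -0.098 dz -0.001
6 1.18 dx -0.098 dz 0.007
7 1.1 dx -0.097 dz 0.016
8 1.01 dx -0.095 dz 0.024
9 0.93 dx -0.093 dz 0.032
10 0.84 dx -0.090 dz 0.039
11 0.76 dx -0.086 dz 0.047
12 0.68 dx -0.082 dz 0.054
13 0.59 dx -0.077 dz 0.061
14 0.51 dx -0.072 dz 0.067
15 0.42 dx -0.066 dz 0.073
16 0.34 dx -0.059 dz 0.078
17 0.25 dx -0.053 dz 0.083
18 0.17 dx -0.045 dz 0.087
19 0.08 dx -0.038 dz 0.091
20 0.0 dx -0.030 dz 0.093
```

Request:
step_arm --plan '[{"dx": -0.092,"dy": 0,"dz": -0.03,"rx": 0,"ry": 0,"rz": 0,"claw": 1},{"dx": -0.095,"dy": 0,"dz": -0.025,"rx": 0,"ry": 0,"rz": 0,"claw": 1},{"dx": -0.097,"dy": 0,"dz": -0.017,"rx": 0,"ry": 0,"rz": 0,"claw": 1},{"dx": -0.098,"dy": 0,"dz": -0.009,"rx": 0,"ry": 0,"rz": 0,"claw": 1},{"dx": -0.098,"dy": 0,"dz": 0,"rx": 0,"ry": 0,"rz": 0,"claw": 1},{"dx": -0.098,"dy": 0,"dz": 0.007,"rx": 0,"ry": 0,"rz": 0,"claw": 1},{"dx": -0.097,"dy": 0,"dz": 0.016,"rx": 0,"ry": 0,"rz": 0,"claw": 1}]'

```text
time_s: 22.3
ee_pos: [0.549, 0.0531, 0.1973]
eef_rot: [3.141, -0.0, 1.36]
force: [5.4, 1.8, 2.9]
grip_width: 0.0213
grip_force: 20.0
```

Request:
step_arm --plan '[{"dx": -0.095,"dy": 0,"dz": 0.024,"rx": 0,"ry": 0,"rz": 0,"claw": 1},{"dx": -0.093,"dy": 0,"dz": 0.032,"rx": 0,"ry": 0,"rz": 0,"claw": 1},{"dx": -0.09,"dy": 0,"dz": 0.039,"rx": 0,"ry": 0,"rz": 0,"claw": 1},{"dx": -0.086,"dy": 0,"dz": 0.047,"rx": 0,"ry": 0,"rz": 0,"claw": 1},{"dx": -0.082,"dy": 0,"dz": 0.054,"rx": 0,"ry": 0,"rz": 0,"claw": 1},{"dx": -0.077,"dy": 0,"dz": 0.061,"rx": 0,"ry": 0,"rz": 0,"claw": 1},{"dx": -0.072,"dy": 0,"dz": 0.067,"rx": 0,"ry": 0,"rz": 0,"claw": 1}]'

```text
time_s: 23.0
ee_pos: [0.5366, -0.0055, 0.1648]
eef_rot: [3.14, 0.001, 1.36]
force: [5.9, -2.6, 3.9]
grip_width: 0.0214
grip_force: 20.0
```

Request:
step_arm --plan '[{"dx": -0.066,"dy": 0,"dz": 0.073,"rx": 0,"ry": 0,"rz": 0,"claw": 1},{"dx": -0.059,"dy": 0,"dz": 0.078,"rx": 0,"ry": 0,"rz": 0,"claw": 1},{"dx": -0.053,"dy": 0,"dz": 0.083,"rx": 0,"ry": 0,"rz": 0,"claw": 1},{"dx": -0.045,"dy": 0,"dz": 0.087,"rx": 0,"ry": 0,"rz": 0,"claw": 1},{"dx": 0,"dy": 0,"dz": 0,"rx": 0,"ry": 0,"rz": 0,"claw": 1},{"dx": 0,"dy": 0,"dz": 0,"rx": 0,"ry": 0,"rz": 0,"claw": 1}]'

```text
time_s: 23.6
ee_pos: [0.532, -0.0275, 0.1321]
eef_rot: [3.14, 0.002, 1.36]
force: [9.1, -6.9, -0.7]
grip_width: 0.0213
grip_force: 20.0
```

Request:
step_arm --plan '[{"dx": -0.02,"dy": 0,"dz": 0.05,"rx": 0,"ry": 0,"rz": 0,"claw": 1},{"dx": -0.015,"dy": 0,"dz": 0.05,"rx": 0,"ry": 0,"rz": 0,"claw": 1},{"dx": -0.015,"dy": 0,"dz": 0.05,"rx": 0,"ry": 0,"rz": 0,"claw": 1},{"dx": 0,"dy": 0,"dz": 0,"rx": 0,"ry": 0,"rz": 0,"claw": 1},{"dx": 0,"dy": 0,"dz": 0,"rx": 0,"ry": 0,"rz": 0,"claw": 1}]'

```text
time_s: 24.1
ee_pos: [0.531, -0.0323, 0.1173]
eef_rot: [3.14, 0.001, 1.36]
force: [8.1, -6.3, -0.6]
grip_width: 0.0215
grip_force: 20.0
```

Request:
step_arm --plan '[{"dx": 0,"dy": 0,"dz": 0.01,"rx": 0,"ry": 0,"rz": 0,"claw": 1},{"dx": 0,"dy": 0,"dz": 0.01,"rx": 0,"ry": 0,"rz": 0,"claw": 1},{"dx": 0,"dy": 0,"dz": 0,"rx": 0,"ry": 0,"rz": 0,"claw": 1}]'

```text
time_s: 24.4
ee_pos: [0.531, -0.0326, 0.1158]
eef_rot: [3.14, 0.002, 1.36]
force: [6.2, -8.8, 4.2]
grip_width: 0.0218
grip_force: 20.0
```

Request:
step_arm --plan '[{"dx": 0,"dy": 0,"dz": 0.01,"rx": 0,"ry": 0,"rz": 0,"claw": 1},{"dx": 0,"dy": 0,"dz": 0,"rx": 0,"ry": 0,"rz": 0,"claw": 1}]'

```text
time_s: 24.6
ee_pos: [0.531, -0.0326, 0.1148]
eef_rot: [3.14, 0.002, 1.36]
force: [5.5, -8.5, 4.8]
grip_width: 0.0212
grip_force: 20.0
```

Request:
step_arm --plan '[{"dx": 0,"dy": 0,"dz": 0.01,"rx": 0,"ry": 0,"rz": 0,"claw": 1},{"dx": 0,"dy": 0,"dz": 0,"rx": 0,"ry": 0,"rz": 0,"claw": 1}]'

```text
time_s: 24.8
ee_pos: [0.531, -0.0327, 0.1139]
eef_rot: [3.14, 0.002, 1.36]
force: [4.9, -10.4, 4.4]
grip_width: 0.021
grip_force: 20.0
```

Request:
step_arm --plan '[{"dx": 0,"dy": 0,"dz": 0.01,"rx": 0,"ry": 0,"rz": 0,"claw": 1},{"dx": 0,"dy": 0,"dz": 0,"rx": 0,"ry": 0,"rz": 0,"claw": 1}]'

```text
time_s: 25.0
ee_pos: [0.5309, -0.0327, 0.1129]
eef_rot: [3.14, 0.002, 1.36]
force: [5.4, -10.1, 4.0]
grip_width: 0.0216
grip_force: 20.0
```

Request:
step_arm --plan '[{"dx": 0,"dy": 0,"dz": 0.01,"rx": 0,"ry": 0,"rz": 0,"claw": 1},{"dx": 0,"dy": 0,"dz": 0,"rx": 0,"ry": 0,"rz": 0,"claw": 1}]'

```text
time_s: 25.2
ee_pos: [0.531, -0.0327, 0.1119]
eef_rot: [3.14, 0.002, 1.36]
force: [4.0, -9.2, 4.7]
grip_width: 0.0212
grip_force: 20.0
```

```bash
cat > ang.py <<'E'
from h import *
c,s=np.cos(-.21),np.sin(-.21)
o=telemetry.get_obs();print(o["time_s"],o["ee_pos"],o["force"])
for n in["side","scene"]:
  p=viewer.camera(n);pickle.dump(p,open(n+"9.pkl","wb"));
  for tag,P in(("start",pickle.load(open(n+".pkl","rb"))),("now",p)):
    X=cloud(P)
    L=np.dstack([(X[...,0]-.5662)*c+(X[...,1]-.1405)*s,-(X[...,0]-.5662)*s+(X[...,1]-.1405)*c,X[...,2]])
    k=(((L[...,0]>.03)&(L[...,0]<.09))|((L[...,0]<-.03)&(L[...,0]>-.09)&(L[...,1]<-.14)))&(L[...,1]>-.185)&(L[...,1]<-.08)&(L[...,2]>.075)&(L[...,2]<.12);l=L[k];f=np.polyfit(l[:,1],l[:,2],1)
    far=l[l[:,1]<-.165];print(n,tag,len(l),"slope->angle",-np.arctan(f[0]),"far z",np.median(far[:,2]))
E
python3 ang.py
```

```text
25.2 [ 0.53096005 -0.03270767  0.11186155] [ 3.95245247 -9.17318559  4.69874971]
side start 1558 slope->angle -0.0010811270726548388 far z 0.08894633477899064
side now 1791 slope->angle 0.01210640703638819 far z 0.09047799595036327
scene start 2057 slope->angle 0.0013984593489049435 far z 0.0903989561935537
scene now 1753 slope->angle 0.01298372067806127 far z 0.09177323508529513
```

Request:
step_arm --plan '[{"dx": 0,"dy": 0,"dz": 0.01,"rx": 0,"ry": 0,"rz": 0,"claw": 1},{"dx": 0,"dy": 0,"dz": 0.005,"rx": 0,"ry": 0,"rz": 0,"claw": 1},{"dx": 0,"dy": 0,"dz": 0,"rx": 0,"ry": 0,"rz": 0,"claw": 1}]'

```text
time_s: 25.6
ee_pos: [0.5309, -0.0327, 0.1104]
eef_rot: [3.14, 0.002, 1.36]
force: [4.3, -9.6, 4.8]
grip_width: 0.0215
grip_force: 20.0
```

Request:
step_arm --plan '[{"dx": 0,"dy": 0,"dz": 0.005,"rx": 0,"ry": 0,"rz": 0,"claw": 1},{"dx": 0,"dy": 0,"dz": 0,"rx": 0,"ry": 0,"rz": 0,"claw": 1}]'

```text
time_s: 25.8
ee_pos: [0.531, -0.0327, 0.1103]
eef_rot: [3.14, 0.002, 1.36]
force: [1.5, -9.3, 9.3]
grip_width: 0.0216
grip_force: 20.0
```

Request:
step_arm --plan '[{"dx": -0.01,"dy": 0,"dz": 0.004,"rx": 0,"ry": 0,"rz": 0,"claw": 1},{"dx": 0,"dy": 0,"dz": 0,"rx": 0,"ry": 0,"rz": 0,"claw": 1},{"dx": 0,"dy": 0,"dz": 0,"rx": 0,"ry": 0,"rz": 0,"claw": 0.4},{"dx": 0,"dy": 0,"dz": 0,"rx": 0,"ry": 0,"rz": 0,"claw": 0.4},{"dx": 0,"dy": 0,"dz": 0,"rx": 0,"ry": 0,"rz": 0,"claw": 0.4},{"dx": 0,"dy": 0,"dz": 0,"rx": 0,"ry": 0,"rz": 0,"claw": 0.4},{"dx": 0,"dy": 0,"dz": -0.1,"rx": 0,"ry": 0,"rz": 0,"claw": 0.4},{"dx": 0,"dy": 0,"dz": -0.3,"rx": 0,"ry": 0,"rz": 0,"claw": 0.4},{"dx": 0,"dy": 0,"dz": -0.4,"rx": 0,"ry": 0,"rz": 0,"claw": 0.4},{"dx": 0,"dy": 0,"dz": -0.4,"rx": 0,"ry": 0,"rz": 0,"claw": 0.4}]'

```text
time_s: 26.8
ee_pos: [0.5301, -0.0317, 0.2311]
eef_rot: [-3.141, 0.0, 1.36]
force: [-0.6, -0.4, 0.2]
grip_width: 0.0561
grip_force: 0.0
```

```bash
python3 ang.py
python3 - <<'E'
from h import *
p=pickle.load(open("side9.pkl","rb"));save(p,"end.png",s=1.4)
E
```

```text
26.8 [ 0.53012478 -0.03167565  0.23113482] [-0.5599485  -0.43721097  0.21879239]
side start 1558 slope->angle -0.0010811270726548388 far z 0.08894633477899064
side now 1797 slope->angle -0.0002629068905608249 far z 0.0891801426870327
scene start 2057 slope->angle 0.0013984593489049435 far z 0.0903989561935537
scene now 2166 slope->angle 0.0016284711886810112 far z 0.0904931426102972
```

View pics/end.png

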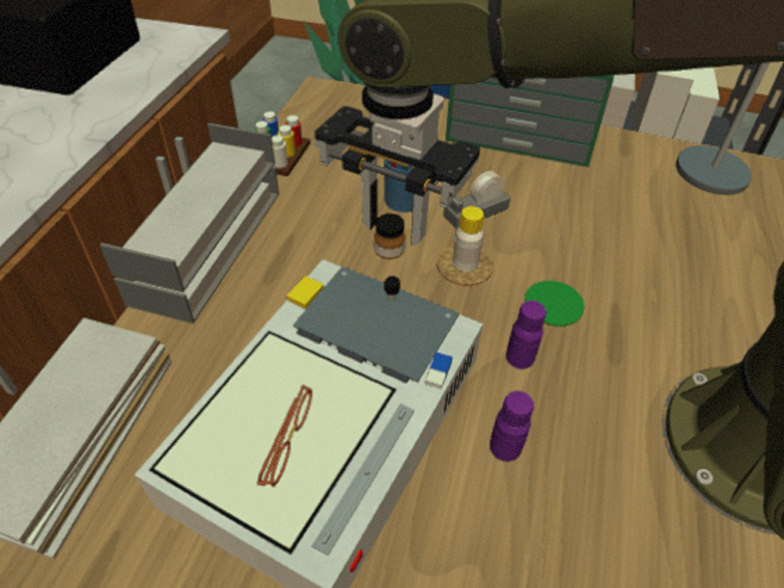

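The side view shows the hatch flat shut, the bottle upright on the cork (334,170), the bystanders where they started, and the arm clear of everything.

```bash
python3 -c "
from station import hand_in
print(hand_in())"
```

```text
the job is handed in; nothing more can be done
None
```

I finished the job and handed it in at about 27 s of the 72 s allowed; `hand_in()` gave no verdict. The bottle is upright on the cork coaster, the switch was held clicked with its lever level for about a second and let go, the hatch is shut, and the bystanders look unmoved.

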